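# Put the check weights away and lift the weight carrier

## Task

The portion scale has been checked: put the yellow and the green check weight from its pan back into their own colour-marked slots in the weight carrier, setting them in rather than dropping them. Then take the carrier by its black handle bar, lift it straight up until it hangs about 15 cm above its dock, and finish while holding it there, level and still, with all four weights in it and the other things on the table left where they are.

Things in the scene. Friction and masses are not known exactly. Their poses are not given: they have to be found in the camera images.
- scale: Fixed white portion scale, about 215 x 205 mm, with a flat metal pan (185 x 195 mm), its top 60 mm above the table. Origin on the table under the pan's centre, z up; position and yaw vary. The yellow and the green weight stand upright on the pan, at +y and -y of its centre in either order, 75 to 125 mm apart.
- dock: Fixed shallow aluminium tray, 190 x 180 x 16 mm high, walls and floor 4 mm thick, in which the carrier stands with about 6 mm play all round. Origin under its centre on the table, z up; position and yaw vary.
- carrier: Loose carrier: grey block 170 (x) x 160 (y) x 24 mm with 4 round slots 33 mm wide, 14 mm deep, 2 mm chamfer, framed in their weights' colours, and a handle bar along y. 0.26 kg empty, under 1 kg full; balances within 8 mm of the handle's middle. Origin: centre of underside, at the start 4 mm above the table, turned like the dock. Slots at x, y: red +54 +42, blue +54 -42, yellow -54 +42, green -54 -42 mm.
- handle: Handle of the carrier, rigid with it: a straight flat-sided black bar 12 mm wide (its x) x 154 mm long (its y) x 18 mm high, with an aluminium post down to the block at each end (posts 144 mm apart). Origin at the middle of the bar, 87 mm above the carrier's underside; axes as the carrier's.
- weight_red: Red check weight: upright cylinder 30 mm in diameter, 62 mm high, steel with a red top 20 mm high of the same diameter, about 220 g. Origin at the centre of its underside. Stands in its slot already.
- weight_blue: Blue check weight: upright cylinder 30 mm in diameter, 38 mm high, steel with a blue top 20 mm high of the same diameter, about 100 g. Origin at the centre of its underside. Stands in its slot already.
- weight_yellow: Yellow check weight: upright cylinder 30 mm in diameter, 46 mm high, steel with a yellow top 20 mm high of the same diameter, about 140 g. Origin at the centre of its underside. Stands on the scale's pan at the start.
- weight_green: Green check weight: upright cylinder 30 mm in diameter, 54 mm high, steel with a green top 20 mm high of the same diameter, about 180 g. Origin at the centre of its underside. Stands on the scale's pan at the start.
- slot_red (a point): Centre of the floor of the red slot of the carrier, 10 mm above the carrier's underside and 14 mm below the block's top; a weight is home when its underside stands here.
- slot_blue (a point): Centre of the floor of the blue slot of the carrier, 10 mm above the carrier's underside and 14 mm below the block's top; a weight is home when its underside stands here.
- slot_yellow (a point): Centre of the floor of the yellow slot of the carrier, 10 mm above the carrier's underside and 14 mm below the block's top; a weight is home when its underside stands here.
- slot_green (a point): Centre of the floor of the green slot of the carrier, 10 mm above the carrier's underside and 14 mm below the block's top; a weight is home when its underside stands here.
- sauce: White sauce bottle with red cap, 56 mm in diameter, 160 mm high, loose bystander. Origin at the centre of its underside.
- labels: Roll of blank labels lying flat, 90 mm in diameter, 40 mm high, loose bystander. Origin at the centre of its underside.
- tub: Open metal tub, 80 mm in diameter, 60 mm high, loose bystander. Origin at the centre of its underside.
There are look-alikes about, which are no part of the job. Leave any pink look-alike of the weight_yellow alone.

How it is judged:
By the outcome, as a careful person would: the job done as asked, in the order asked, and still so for the second after the job is handed in, while the arm keeps its last pose, push and grip.
It also fails if it takes over 70 s, if anything falls off the work surface, if the arm or the gripper's body presses on something with over 40 N, if the wrist force passes 120 N, or if a joint passes its speed limit or range.

## Robot

A 6-joint arm with a two-finger parallel gripper is mounted at the origin on the work surface. World frame = base frame: x ahead of the robot, y to its left, z up, the work surface at z = 0. Lengths are in m, angles in rad, forces in N, time in s.
With the tool pointing down it reaches from about 0.35 to 0.775 m from the base axis. Payload 5.5 kg.
Tool frame: the origin (TCP) lies on the centre line of the jaws, within the pads' length; the fingertips stand 19 mm ahead of it and the grasp point (between the pads) is the TCP; z points along the fingers, x is the direction in which the jaws open and shut, and the axes are right-handed (so a half turn about z gives the same grasp; the last joint's range is limited). The gripper opens to 85 mm and grips with 20 to 120 N. Pads are 22 mm wide; open, the fingers measure 114 mm over their backs; the gripper's body (76 mm by 85 mm) begins 54 mm behind the grasp point. The pads swing forward as they close: fully open they stand 13 mm farther back than shut.
Start: joints at [-1.291, 0.313, 0.046, 1.304, 0, 1.431], TCP at [0.234, -0.525, 0.25] pointing down, gripper open.
Joint ranges: [-2.76, 2.76], [-0.86, 1.69], [-1.03, 1.26], [-2.2, 2.34], [-1.47, 1.5], [-3.14, 3.14]. Speed limits (rad/s): [2.57, 2.57, 3.14, 3.14, 3.14, 3.14].

## Interface

Orientations are given as a unit quaternion [x, y, z, w].
In Python, from cell import bot gives the robot as it stands.
- The arm moves only by the shell command python3 -m handwheel 'ROWS' [FORCE]. ROWS is a JSON object of lists of equal length, an entry for each row: "claw": the finger opening in m, from 0 to 0.0854; "slide": the shift along the tool's x, y, z in m, a list of three; "rotation": the turn, a rotation vector about the tool's x, y, z in degrees, a list of three. In form: {"claw": [claw, ...], "slide": [[x, y, z], ...], "rotation": [[rx, ry, rz], ...]}. A call has 1 to 10 rows; each row is the pose to reach, as a shift and turn from the pose measured when the call began, along the tool's axes at that moment; what a row does not reach only later rows make up. A row lasts 1/12 s, in which the tool goes at most 41.7 mm and 7.16 degrees, less where a joint would pass 70% of its speed; a pose out of reach is approached as far as the arm can. A call with a gripper value outside its range is refused whole. The fingers move at their own pace and stop on an object; FORCE is the grip in N (left out, the last holds). Time passes only in rows, so rows that repeat a pose let the fingers close. It gives the time, the measured TCP pose, the force and the opening at its end, in the units of the state.
- bot.get_obs(): the state, without advancing time (a new reading comes with each control period).
- bot.read_camera(name): name is "side" or "top" or "wrist"; returns a dict with "image" (384x512x3 uint8, blue, green, red), "intrinsics" (3x3 intrinsics, pixels), "R" (3x3) and "t" (3): a world point X has camera coordinates R X + t. Camera axes: x right, y down, z forward; pixel columns grow to the right and rows downward; lengths in m; the calibration is good to about 2 mm. A picture is of the moment at which its call begins. There is no depth.
- bot.sign_off(): hands the job in, once; it reports no verdict.
The state is a dict: "t": time; "joint_pos": joint angles; "qvel": joint speeds; "effort": joint torques, N m; "tool_pos": TCP position; "tcp_rot": TCP orientation; "force": force on the tool from outside, world axes, zero at the start; "wrist_torque": the same for the moment, N m; "gripper_width": opening from 0.0 (shut) to 1.0 (fully open).
Only numpy, scipy, OpenCV 4.12 (cv2) and the standard library are available. Lean on these libraries where they do the work, as an engineer would, in place of code of your own. Each camera call takes 0.05 s, during which the arm holds its last target.

## Working session

There is one attempt and no reset: what is moved stays moved. The work goes in short steps, Python scripts to look and compute and a shell command to move; the robot and the scene stay as the last step left them, time stands still between calls to the robot, and variables do not carry over. Pictures are saved under pics/ and viewed, and the job is handed in when it is done.

```bash
mkdir -p pics; ls
python3 - <<'E'
from cell import bot
import cv2
o=bot.get_obs();print(o)
for n in("side","top","wrist"):
    c=bot.read_camera(n);cv2.imwrite(f"pics/{n}0.png",c["image"]);print(n,c["intrinsics"],c["R"],c["t"])
E
```

```text
pics
{'t': 0.0, 'joint_pos': array([-1.29057460e+00,  3.14023640e-01,  4.49758133e-02,  1.30355520e+00,
       -3.49252183e-05,  1.43123239e+00]), 'qvel': array([ 3.28761683e-04, -8.90111053e-04,  9.16551331e-04,  3.64555767e-05,
       -3.33834017e-04, -3.01045578e-04]), 'effort': array([ 2.74683218e-03, -4.80626678e+01,  2.98533726e+01,  1.91888673e-02,
        6.96266102e-05, -1.28440294e-05]), 'tool_pos': array([ 0.23422221, -0.52462904,  0.24939429]), 'tcp_rot': array([ 8.38917045e-01, -5.44258556e-01, -6.93521411e-04, -5.79113494e-04]), 'force': array([ 0.00100238, -0.19584219,  0.55094607]), 'wrist_torque': array([0.03902121, 0.03141751, 0.04337437]), 'gripper_width': 0.9976525009269973}
side [[366.85709121   0.         255.23650482]
 [  0.         366.85709121 195.81763101]
 [  0.           0.           1.        ]] [[-0.71108066 -0.70310836 -0.00171011]
 [-0.42537216  0.43212937 -0.79518723]
 [ 0.55984178 -0.56471483 -0.60636156]] [0.41024162 0.31721227 0.73382371]
top [[404.14263157   0.         258.35867687]
 [  0.         404.14263157 194.8179071 ]
 [  0.           0.           1.        ]] [[-7.85705865e-03 -9.99966909e-01 -2.10891812e-03]
 [-9.87480380e-01  8.09118579e-03 -1.57534227e-01]
 [ 1.57546078e-01  8.44759598e-04 -9.87511276e-01]] [-0.02493965  0.55909644  1.36236209]
wrist [[296.91613213   0.         257.38783584]
 [  0.         296.91613213 198.84188219]
 [  0.           0.           1.        ]] [[ 4.06426210e-01 -9.13683237e-01 -8.23936605e-04]
 [-8.74549825e-01 -3.89279589e-01  2.89178156e-01]
 [-2.64537975e-01 -1.16809008e-01 -9.57274942e-01]] [-0.5750505  -0.03745934  0.37845355]
```

View pics/side0.png

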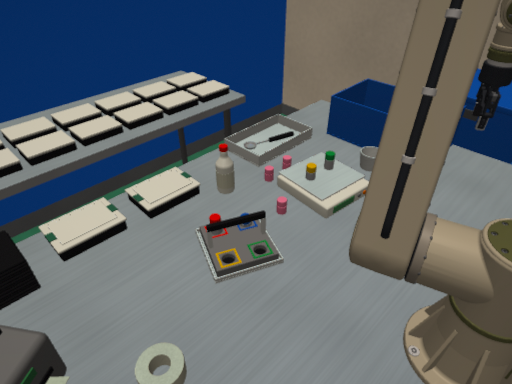

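View pics/top0.png

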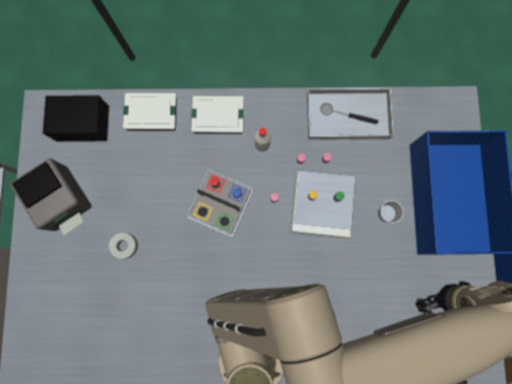

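View pics/wrist0.png

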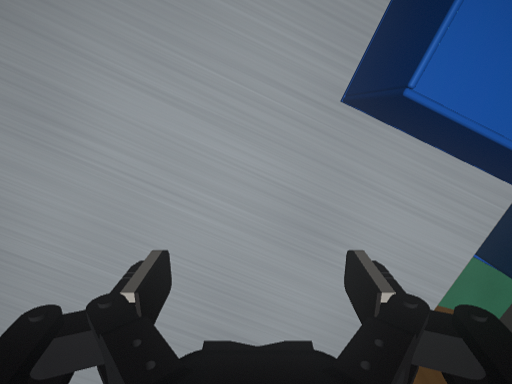

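Side view: the yellow weight is at (311,171) and the green at (330,159) on the pan. The empty yellow slot is at (229,258) and the green slot at (260,249). Top view: yellow (313,195), green (339,196), carrier about (220,203). Possible mix-ups are the three pink look-alikes on the table at side (269,173), (287,160), (282,205), which I leave alone. I'll check this in close crops.

Run:
```python
import cv2,numpy as np
s=cv2.imread("pics/side0.png");t=cv2.imread("pics/top0.png")
a=cv2.resize(s[140:280,190:390],None,fx=4,fy=4,interpolation=cv2.INTER_CUBIC)
b=cv2.resize(t[160:245,180:370],None,fx=4.2,fy=4.2,interpolation=cv2.INTER_CUBIC)
cv2.imwrite("pics/cs.png",a);cv2.imwrite("pics/ct.png",b)
```

```text
(no output)
```

View pics/cs.png

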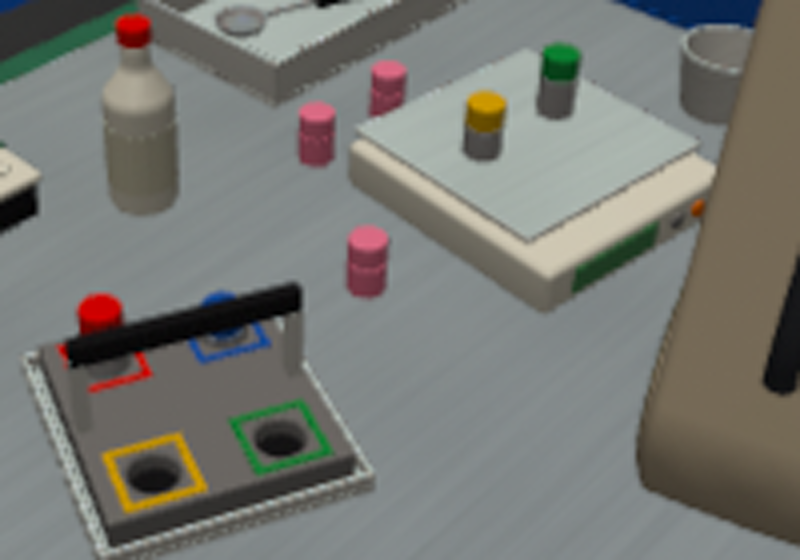

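View pics/ct.png

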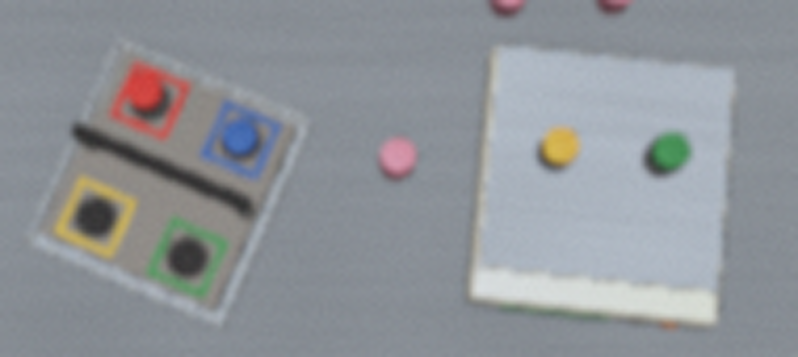

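```bash
cat > h.py <<'E'
import cv2,numpy as np
K={'s':np.array([[366.85709121,0,255.23650482],[0,366.85709121,195.81763101],[0,0,1]]),'t':np.array([[404.14263157,0,258.35867687],[0,404.14263157,194.8179071],[0,0,1]])}
RT={'s':np.array([[-0.71108066,-0.70310836,-0.00171011,0.41024162],[-0.42537216,0.43212937,-0.79518723,.31721227],[0.55984178,-0.56471483,-0.60636156,.73382371]]),
't':np.array([[-7.85705865e-03,-9.99966909e-01,-2.10891812e-03,-.02493965],[-9.87480380e-01,8.09118579e-03,-1.57534227e-01,.55909644],[1.57546078e-01,8.44759598e-04,-9.87511276e-01,1.36236209]])}
def tri(P1,a,P2,b):
    X=cv2.triangulatePoints(P1,P2,np.array(a,float).reshape(2,1),np.array(b,float).reshape(2,1))[:,0];X=X[:3]/X[3]
    e=[np.linalg.norm((lambda p:p[:2]/p[2])(P@np.append(X,1))-q) for P,q in((P1,a),(P2,b))]
    return X,e
def onz(K,R,t,uv,z):
    d=R.T@np.linalg.solve(K,[uv[0],uv[1],1]);c=-R.T@t
    return c+d*(z-c[2])/d[2]
E
python3 - <<'E'
from h import *
S=lambda u,v:((u+.5)/4-.5+190,(v+.5)/4-.5+140)
T=lambda u,v:((u+.5)/4.2-.5+180,(v+.5)/4.2-.5+160)
for n,a,b in[("y",(487,101),(561,145)),("g",(561,54),(671,150)),("slY",(155,471),(95,216)),("slG",(281,437),(188,257)),("handle+y",(72,343),(77,131)),("handle-y",(297,291),(250,206)),("red",(101,304),(147,88)),("blue",(222,300),(240,136))]:
    X,e=tri(K['s']@RT['s'],S(*a),K['t']@RT['t'],T(*b));print(n,X.round(4),np.round(e,2))
E
```

```text
y [ 0.5499 -0.2118  0.106 ] [0.03 0.03]
g [ 0.5444 -0.2972  0.1127] [0.14 0.11]
slY [0.5053 0.1672 0.0286] [0.15 0.09]
slG [0.471  0.09   0.0266] [0.1  0.06]
handle+y [0.5662 0.1735 0.0996] [0.56 0.34]
handle-y [0.5063 0.0363 0.0939] [0.96 0.61]
red [0.605  0.1203 0.0753] [0.31 0.19]
blue [0.5684 0.0458 0.0555] [0.44 0.29]
```

Triangulated heights match the text: weight tops 0.106 and 0.113, block top about 0.028. The crops confirm the solid yellow and green tops on the pan. Next I'll write a helper that gives the required slide and turn in tool axes.

```bash
cat > go.py <<'E'
import sys,numpy as np
from scipy.spatial.transform import Rotation as Ro
from cell import bot
def need(p,yaw):
    o=bot.get_obs();R=Ro.from_quat(o["tcp_rot"]);y=np.radians(yaw)
    T=Ro.from_matrix(np.array([[np.cos(y),np.sin(y),0],[np.sin(y),-np.cos(y),0],[0,0,-1]]))
    print("t",round(o["t"],2),"tcp",o["tool_pos"].round(4),"q",o["joint_pos"].round(2),"F",o["force"].round(1),"w",round(o["gripper_width"]*85.4,1))
    print("slide mm",(R.inv().apply(np.array(p)-o["tool_pos"])*1000).round(1),"rotvec deg",np.degrees((R.inv()*T).as_rotvec()).round(2))
if __name__=="__main__":
    a=list(map(float,sys.argv[1:]));need(a[:3],a[3])
E
python3 go.py .50 -.24 .25 66
```

```text
t 0.15 tcp [ 0.2343 -0.5247  0.2496] q [-1.29  0.31  0.05  1.3  -0.    1.43] F [ 0.3 -0.6 -0.2] w 85.1
slide mm [-1.517e+02 -3.587e+02 -1.000e-01] rotvec deg [-1.0000e-01  3.0000e-02 -1.3195e+02]
```

```bash
python3 -m handwheel '{"claw":[0.06,0.06,0.06,0.06,0.06,0.06,0.06,0.06,0.06,0.06],"slide":[[-15,-36,0],[-30,-72,0],[-46,-108,0],[-61,-143,0],[-76,-179,0],[-91,-215,0],[-106,-251,0],[-121,-287,0],[-137,-323,0],[-152,-359,0]],"rotation":[[0,0,-7],[0,0,-14],[0,0,-21],[0,0,-28],[0,0,-35],[0,0,-42],[0,0,-49],[0,0,-56],[0,0,-63],[0,0,-70]]}' 30; python3 go.py .52 -.24 .25 66
```

```text
t: 0.98
tool_pos: [0.5197, -0.2187, 0.2505]
tcp_rot: [0.999, 0.038, -0.0, -0.001]
force: [0.4, -1.5, 0.1]
gripper_width: 0.701
t 0.98 tcp [ 0.5197 -0.2187  0.2505] q [-0.54  0.29  0.02  1.3   0.    0.95] F [ 0.4 -1.5  0.1] w 59.9
slide mm [-1.3 21.2  0.5] rotvec deg [-9.00e-02 -2.00e-02 -6.16e+01]
```

I typed that slide in mm, but the tool takes metres. The per-row cap kept the motion in the right direction, so no harm was done. Metres from here on.

```bash
python3 -m handwheel '{"claw":[0.06,0.06,0.06,0.06,0.06,0.06,0.06,0.06,0.06,0.06],"slide":[[0,0.010,0],[0,0.021,0],[0,0.021,0],[0,0.021,0],[0,0.021,0],[0,0.021,0],[0,0.021,0],[0,0.021,0],[0,0.021,0],[0,0.021,0]],"rotation":[[0,0,-7],[0,0,-14],[0,0,-21],[0,0,-28],[0,0,-35],[0,0,-42],[0,0,-49],[0,0,-56],[0,0,-61.6],[0,0,-61.6]]}' 30; python3 go.py .55 -.212 .25 66
cat > look.py <<'E'
import sys,cv2,pickle
from cell import bot
n=sys.argv[1];c=bot.read_camera("wrist");o=bot.get_obs();print(o["t"],o["tool_pos"].round(4))
cv2.imwrite(f"pics/{n}.png",c["image"]);pickle.dump(c,open(f"{n}.pkl","wb"))
E
python3 look.py w1
```

```text
t: 1.82
tool_pos: [0.5211, -0.2395, 0.2501]
tcp_rot: [0.838, 0.546, -0.0, -0.001]
force: [-0.1, 0.5, 1.0]
gripper_width: 0.703
t 1.82 tcp [ 0.5211 -0.2395  0.2501] q [-0.57  0.31  0.04  1.3   0.   -0.15] F [-0.1  0.5  1. ] w 60.0
slide mm [36.9 15.3  0.1] rotvec deg [-0.11 -0.07  0.13]
1.8667 [ 0.5211 -0.2396  0.2501]
```

View pics/w1.png

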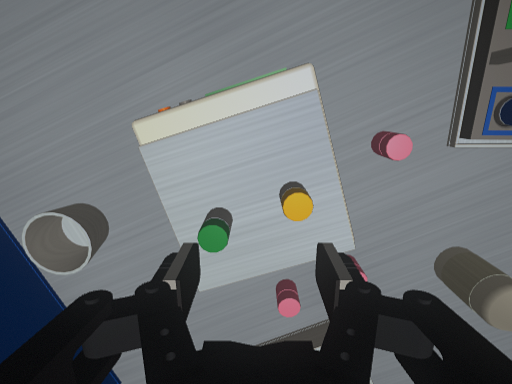

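The wrist view shows the yellow top disc at (298,207) and the green at (214,238), both on the pan. The pink ones stand on the table at (393,146), (288,298), (355,268).

```bash
cat > disc.py <<'E'
import sys,cv2,pickle
from h import *
def disc(n,hue,near):
    c=pickle.load(open(n+".pkl","rb"));h=cv2.cvtColor(c["image"],cv2.COLOR_BGR2HSV)
    m=cv2.inRange(h,(hue-10,110,50),(hue+10,255,255))
    k,l,st,ce=cv2.connectedComponentsWithStats(m)
    i=min((i for i in range(1,k) if st[i,4]>80),key=lambda i:np.hypot(*(ce[i]-near)))
    return ce[i],st[i],c
if __name__=="__main__":
    n=sys.argv[1]
    for nm,hue,near,z in(("y",22,(298,207),.106),("g",65,(214,238),.114)):
        p,s,c=disc(n,hue,near);print(nm,p.round(1),s,onz(c["intrinsics"],c["R"],c["t"],p,z).round(4))
E
python3 disc.py w1
```

```text
y [296.7 204.4] [281 189  32  32 802] [ 0.547  -0.2117  0.106 ]
g [212.5 237.8] [198 224  31  28 659] [ 0.5427 -0.2971  0.114 ]
```

```bash
python3 -m handwheel '{"claw":[0.06,0.06,0.06,0.06,0.06,0.06,0.06,0.06,0.06,0.06],"slide":[[0.018,0.007,0.0],[0.0368,0.0142,0.03],[0.0368,0.0142,0.06],[0.0368,0.0142,0.085],[0.0368,0.0142,0.1],[0.0368,0.0142,0.115],[0.0368,0.0142,0.125],[0.0368,0.0142,0.13],[0.0368,0.0142,0.13],[0.0368,0.0142,0.13]],"rotation":[[0,0,0],[0,0,0],[0,0,0],[0,0,0],[0,0,0],[0,0,0],[0,0,0],[0,0,0],[0,0,0],[0,0,0]]}' 30; python3 go.py .549 -.2117 .098 66;python3 look.py w2;python3 disc.py w2
```

```text
t: 2.7
tool_pos: [0.5492, -0.2117, 0.1206]
tcp_rot: [0.839, 0.543, 0.0, -0.001]
force: [0.5, 0.4, -0.1]
gripper_width: 0.701
t 2.7 tcp [ 0.5492 -0.2117  0.1206] q [-0.5   0.41 -0.14  1.02  0.   -0.08] F [ 0.5  0.4 -0.1] w 59.9
slide mm [-0.1 -0.2 22.6] rotvec deg [-0.08 -0.06 -0.16]
2.75 [ 0.5496 -0.2119  0.1211]
y [260.2 251.6] [ 233  221   56   62 2740] [ 0.5458 -0.21    0.106 ]
g [119.2 285.9] [ 96 275  44  25 590] [ 0.5303 -0.2805  0.114 ]
```

View pics/w2.png

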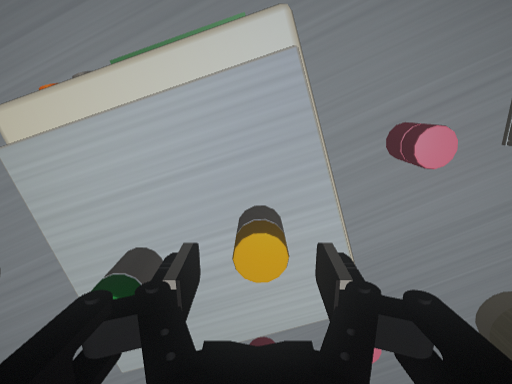

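Yellow is centred between the jaws with its top disc at (261,257). I'll go down 22 mm and close.

```bash
python3 -c "
import pickle
from h import *
c=pickle.load(open('w2.pkl','rb'));print(onz(c['intrinsics'],c['R'],c['t'],(260.7,257),.106))"
python3 -m handwheel '{"claw":[0.06,0.06,0.06,0.045,0.035,0.02,0.02,0.02,0.02,0.02],"slide":[[0,0,0.008],[0,0,0.016],[0,0,0.022],[0,0,0.0226],[0,0,0.0226],[0,0,0.0226],[0,0,0.0226],[0,0,0.0226],[0,0,0.0226],[0,0,0.0226]],"rotation":[[0,0,0],[0,0,0],[0,0,0],[0,0,0],[0,0,0],[0,0,0],[0,0,0],[0,0,0],[0,0,0],[0,0,0]]}' 30; python3 go.py .549 -.2117 .098 66
```

```text
[ 0.54870411 -0.21097731  0.106     ]
t: 3.58
tool_pos: [0.5495, -0.2119, 0.0985]
tcp_rot: [0.839, 0.543, 0.0, -0.0]
force: [-0.2, 0.1, -2.4]
gripper_width: 0.341
t 3.58 tcp [ 0.5495 -0.2119  0.0985] q [-0.5   0.43 -0.17  0.97  0.   -0.08] F [-0.2  0.1 -2.4] w 29.1
slide mm [-0.  -0.5  0.5] rotvec deg [-0.02 -0.06 -0.16]
```

```bash
python3 -m handwheel '{"claw":[0.02,0.02,0.02,0.02,0.02,0.02,0.02],"slide":[[0,0,-0.01],[0,0,-0.03],[0,0,-0.055],[0,0,-0.08],[0,0,-0.1],[0,0,-0.11],[0,0,-0.11]],"rotation":[[0,0,0],[0,0,0],[0,0,0],[0,0,0],[0,0,0],[0,0,0],[0,0,0]]}' 40; python3 go.py .49 .13 .21 66
```

```text
t: 4.17
tool_pos: [0.551, -0.2128, 0.2119]
tcp_rot: [0.839, 0.543, 0.002, 0.002]
force: [0.5, -0.1, -1.0]
gripper_width: 0.337
t 4.17 tcp [ 0.551  -0.2128  0.2119] q [-0.5   0.35  0.01  1.22  0.   -0.08] F [ 0.5 -0.1 -1. ] w 28.8
slide mm [ 287.8 -195.9    1. ] rotvec deg [ 0.3  -0.03 -0.16]
```

```bash
python3 -m handwheel '{"claw":[0.02,0.02,0.02,0.02,0.02,0.02,0.02,0.02,0.02,0.02],"slide":[[0.01,-0.007,0],[0.035,-0.024,0],[0.069,-0.047,0],[0.103,-0.07,0],[0.137,-0.093,0],[0.171,-0.116,0],[0.205,-0.139,0],[0.239,-0.163,0],[0.270,-0.184,0],[0.288,-0.196,0]],"rotation":[[0,0,0],[0,0,0],[0,0,0],[0,0,0],[0,0,0],[0,0,0],[0,0,0],[0,0,0],[0,0,0],[0,0,0]]}';python3 -m handwheel '{"claw":[0.02,0.02,0.02],"slide":[[0,0,0],[0,0,0],[0,0,0]],"rotation":[[0,0,0],[0,0,0],[0,0,0]]}'; python3 go.py .5053 .1672 .21 66;python3 look.py w3
```

```text
t: 5.0
tool_pos: [0.487, 0.134, 0.2094]
tcp_rot: [0.839, 0.545, 0.0, 0.001]
force: [-0.2, -0.4, -2.7]
gripper_width: 0.336
t: 5.25
tool_pos: [0.486, 0.1339, 0.2083]
tcp_rot: [0.838, 0.545, -0.001, 0.0]
force: [0.4, 0.3, -1.5]
gripper_width: 0.338
t 5.25 tcp [0.486  0.1339 0.2083] q [ 0.11  0.19 -0.21  1.16 -0.    0.53] F [ 0.4  0.3 -1.5] w 28.9
slide mm [38.2  4.2 -1.7] rotvec deg [0.   0.08 0.07]
5.3 [0.4865 0.1333 0.2086]
```

View pics/w3.png

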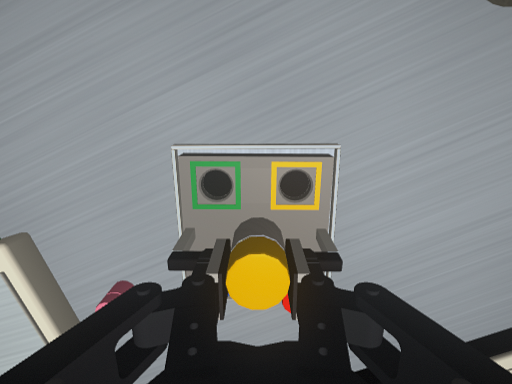

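The wrist view shows the yellow weight held upright at (258,272). The yellow frame is centred near (296,186) and the green near (216,186), square in the picture, so the yaw fits. Now I'll measure the slots and where the held weight sits in the jaws.

```bash
cat > slots.py <<'E'
import sys,cv2,pickle
from h import *
n=sys.argv[1]; c=pickle.load(open(n+".pkl","rb"));h=cv2.cvtColor(c["image"],cv2.COLOR_BGR2HSV)
vmax=int(sys.argv[2]) if len(sys.argv)>2 else 384
out={}
for nm,hue in(("y",22),("g",65)):
    m=cv2.inRange(h,(hue-10,110,50),(hue+10,255,255));m[vmax:]=0
    k,l,st,ce=cv2.connectedComponentsWithStats(m);i=1+np.argmax(st[1:,4])
    pts=np.argwhere(l==i)[:,::-1].astype(np.float32);r=cv2.minAreaRect(pts)
    X=onz(c["intrinsics"],c["R"],c["t"],r[0],.028);out[nm]=X;print(nm,np.round(r[0],1),np.round(r[1],1),X.round(4))
if len(out)==2:
    d=out["y"]-out["g"];print("dist",np.linalg.norm(d),"jaw yaw",np.degrees(np.arctan2(d[1],d[0])))
E
python3 slots.py w3 225; python3 -c "
import pickle
from h import *
c=pickle.load(open('w3.pkl','rb'))
for p in((258,277),): print(onz(c['intrinsics'],c['R'],c['t'],p,.2086+.0075))
def pr(X):
  p=c['intrinsics']@(c['R']@X+c['t']);return p[:2]/p[2]
print(pr(np.array([.4865,.1333,.2161])))"
```

```text
y [296. 185.] [50. 48.] [0.5044 0.1684 0.028 ]
g [215.  184.5] [50. 47.] [0.4693 0.0907 0.028 ]
dist 0.08526193026685486 jaw yaw 65.66759446870931
[0.482984   0.13419162 0.2161    ]
[259.38031295 284.08727821]
```

Run:
```python
import cv2
i=cv2.imread("pics/w3.png")[205:325,180:340];cv2.imwrite("pics/w3c.png",cv2.resize(i,None,fx=5,fy=5,interpolation=cv2.INTER_CUBIC))
```

```text
(no output)
```

View pics/w3c.png

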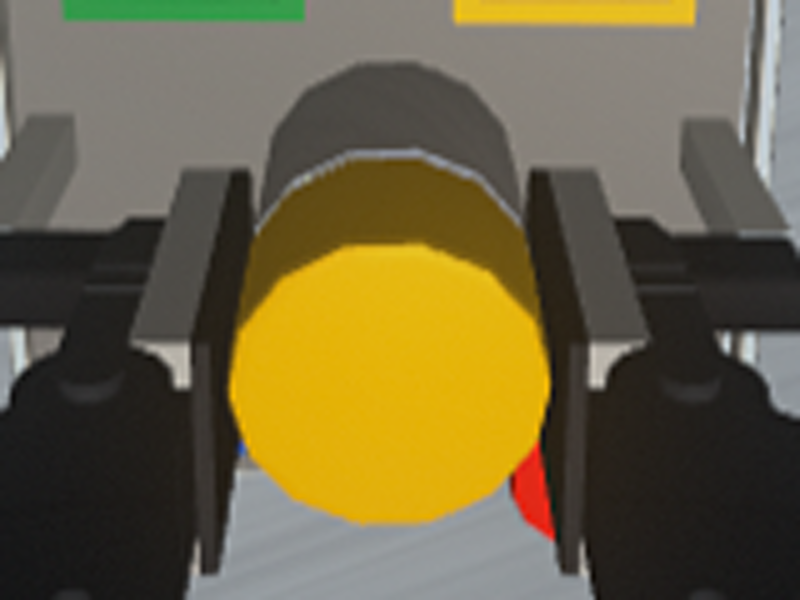

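```bash
python3 go.py .5053 .1679 .085 66; python3 -m handwheel '{"claw":[0.02,0.02,0.02,0.02,0.02,0.02,0.02,0.02,0.02,0.02],"slide":[[0.01,0.001,0.01],[0.03,0.004,0.03],[0.0388,0.004,0.055],[0.0388,0.004,0.08],[0.0388,0.004,0.1],[0.0388,0.004,0.115],[0.0388,0.004,0.121],[0.0388,0.004,0.1235],[0.0388,0.004,0.1235],[0.0388,0.004,0.1235]],"rotation":[[0,0,0],[0,0,0],[0,0,0],[0,0,0],[0,0,0],[0,0,0],[0,0,0],[0,0,0],[0,0,0],[0,0,0]]}'; python3 go.py .5053 .1679 .0525 66;python3 look.py w4
```

```text
t 5.3 tcp [0.4865 0.1333 0.2086] q [ 0.11  0.19 -0.21  1.16 -0.    0.53] F [ 0.3  0.5 -1.1] w 28.9
slide mm [ 39.4   3.1 123.5] rotvec deg [ 0.04  0.07 -0.  ]
t: 6.13
tool_pos: [0.5068, 0.1668, 0.0857]
tcp_rot: [0.839, 0.544, 0.0, 0.001]
force: [-0.4, -0.2, -1.9]
gripper_width: 0.336
t 6.13 tcp [0.5068 0.1668 0.0857] q [ 0.17  0.34 -0.34  0.89 -0.    0.59] F [-0.4 -0.2 -1.9] w 28.7
slide mm [ 0.4 -1.9 33.2] rotvec deg [ 0.1   0.02 -0.05]
6.1833 [0.507  0.1669 0.0861]
```

View pics/w4.png

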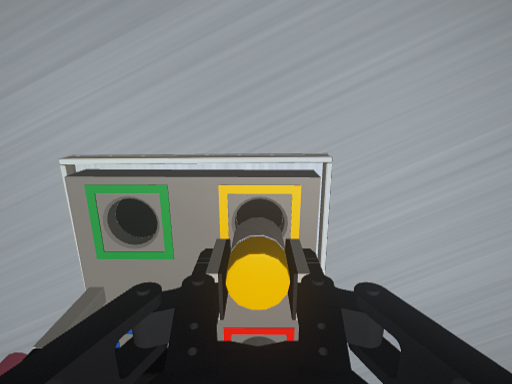

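Run:
```python
import cv2
i=cv2.imread("pics/w4.png")
cv2.imwrite("pics/w4c.png",cv2.resize(i[150:330,70:320],None,fx=3.2,fy=3.2,interpolation=cv2.INTER_CUBIC))
```

```text
(no output)
```

View pics/w4c.png

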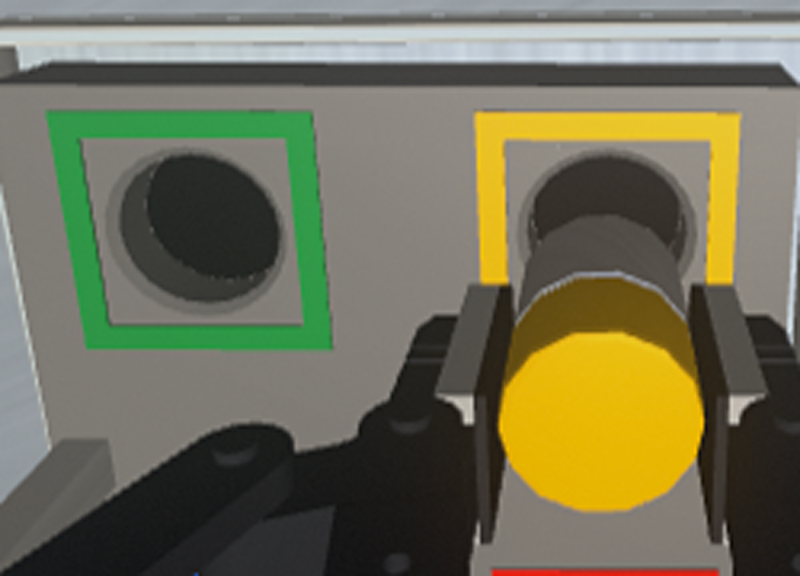

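Run:
```python
import pickle
from h import *
c=pickle.load(open('w4.pkl','rb'))
f=lambda u,v,z=.028:onz(c['intrinsics'],c['R'],c['t'],(u/3.2+70-.35,v/3.2+150-.35),z)
G=[f(*p) for p in((47,111),(312,111),(332,349),(87,349))];g=sum(G)/4
print([p.round(4)[:2] for p in G],"g",g)
a,b=f(474,112),f(741,112);print(a,b)
ex=(b-a)/np.linalg.norm(b-a);ey=np.array([ex[1],-ex[0],0])
gm=(G[0]+G[1])/2
y=(a+b)/2+(g-gm);print("yellow slot",y,"jaw yaw",np.degrees(np.arctan2(ex[1],ex[0])),np.linalg.norm(y-g),"size",np.linalg.norm(b-a),np.linalg.norm(G[3]-G[0]))
w=f(601,421,.0861+.0075);print("weight",w,"tool-frame corr x,y",(y-w)@ex,(y-w)@ey)
tcp=np.array([.507,.1669,0]);print("tcp corr",(y-tcp)@ex,(y-tcp)@ey)
```

```text
[array([0.436 , 0.0781]), array([0.4572, 0.1256]), array([0.5045, 0.104 ]), array([0.4833, 0.0566])] g [0.47023849 0.09106145 0.028     ]
[0.47036627 0.1544483  0.028     ] [0.49173747 0.20220747 0.028     ]
yellow slot [0.50468755 0.16755184 0.028     ] jaw yaw 65.89250369834892 0.08388991003517039 size 0.05232271840885751 0.051960736873870705
weight [0.50560792 0.16600408 0.0936    ] tool-frame corr x,y 0.0010368347001279807 -0.0014722790619054885
tcp corr -0.0003495357030568049 -0.0023770049116950045
```

```bash
python3 -m handwheel '{"claw":[0.02,0.02,0.02,0.02,0.02,0.02,0.02,0.02,0.02,0.02],"slide":[[0.0004,-0.0019,0.003],[0.0004,-0.0019,0.006],[0.0004,-0.0019,0.009],[0.0004,-0.0019,0.012],[0.0004,-0.0019,0.015],[0.0004,-0.0019,0.018],[0.0004,-0.0019,0.021],[0.0004,-0.0019,0.024],[0.0004,-0.0019,0.026],[0.0004,-0.0019,0.026]],"rotation":[[0,0,0],[0,0,0],[0,0,0],[0,0,0],[0,0,0],[0,0,0],[0,0,0],[0,0,0],[0,0,0],[0,0,0]]}'; python3 go.py .5053 .1679 .0525 66;python3 look.py w5
```

```text
t: 7.02
tool_pos: [0.5051, 0.168, 0.0594]
tcp_rot: [0.839, 0.544, 0.0, 0.001]
force: [-0.2, 0.5, -1.1]
gripper_width: 0.333
t 7.02 tcp [0.5051 0.168  0.0594] q [ 0.17  0.37 -0.37  0.83 -0.    0.59] F [-0.2  0.5 -1.1] w 28.5
slide mm [0.  0.2 6.9] rotvec deg [ 0.08  0.03 -0.04]
7.0667 [0.5052 0.168  0.0597]
```

View pics/w5.png

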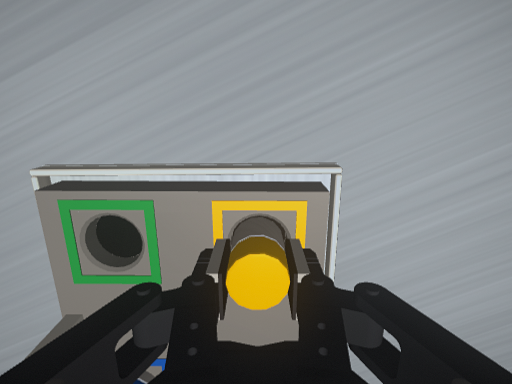

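The weight is entering its slot centred, and the force hasn't changed. I'll go down the last 7 mm in small rows.

```bash
python3 -m handwheel '{"claw":[0.02,0.02,0.02,0.02,0.02,0.02,0.02],"slide":[[0,0,0.001],[0,0,0.0025],[0,0,0.004],[0,0,0.005],[0,0,0.006],[0,0,0.0068],[0,0,0.0068]],"rotation":[[0,0,0],[0,0,0],[0,0,0],[0,0,0],[0,0,0],[0,0,0],[0,0,0]]}'; python3 go.py .5053 .1679 .0525 66
```

```text
t: 7.65
tool_pos: [0.5051, 0.168, 0.0527]
tcp_rot: [0.839, 0.544, 0.0, 0.001]
force: [-0.3, 0.3, -1.0]
gripper_width: 0.337
t 7.65 tcp [0.5051 0.168  0.0527] q [ 0.17  0.38 -0.38  0.81 -0.    0.59] F [-0.3  0.3 -1. ] w 28.7
slide mm [0.  0.2 0.2] rotvec deg [ 0.09  0.03 -0.04]
```

```bash
python3 -m handwheel '{"claw":[0.02,0.02,0.02],"slide":[[0,0,0.0007],[0,0,0.0014],[0,0,0.0014]],"rotation":[[0,0,0],[0,0,0],[0,0,0]]}';python3 -m handwheel '{"claw":[0.02,0.02],"slide":[[0,0,0.001],[0,0,0.001]],"rotation":[[0,0,0],[0,0,0]]}';python3 go.py .5053 .1679 .0525 66
```

```text
t: 7.9
tool_pos: [0.5054, 0.168, 0.0522]
tcp_rot: [0.839, 0.544, 0.001, 0.001]
force: [-1.7, -0.6, 4.9]
gripper_width: 0.339
t: 8.07
tool_pos: [0.5054, 0.168, 0.0522]
tcp_rot: [0.839, 0.544, 0.001, 0.001]
force: [-2.9, -0.5, 6.7]
gripper_width: 0.334
t 8.07 tcp [0.5054 0.168  0.0522] q [ 0.17  0.38 -0.38  0.81 -0.    0.59] F [-2.9 -0.5  6.7] w 28.6
slide mm [-0.1 -0.  -0.3] rotvec deg [ 0.16  0.   -0.04]
```

Contact came at the expected floor height (TCP 0.0522, +6 N). I'll open and rise.

```bash
python3 -m handwheel '{"claw":[0.034,0.04,0.046,0.05,0.05,0.05,0.05,0.05,0.05,0.05],"slide":[[0,0,0],[0,0,0],[0,0,0],[0,0,0],[0,0,-0.005],[0,0,-0.02],[0,0,-0.05],[0,0,-0.08],[0,0,-0.11],[0,0,-0.12]],"rotation":[[0,0,0],[0,0,0],[0,0,0],[0,0,0],[0,0,0],[0,0,0],[0,0,0],[0,0,0],[0,0,0],[0,0,0]]}';python3 look.py w6; python3 go.py .5443 -.2970 .20 66
```

```text
t: 8.9
tool_pos: [0.5072, 0.1685, 0.177]
tcp_rot: [0.839, 0.544, 0.004, 0.002]
force: [1.4, 0.3, 0.4]
gripper_width: 0.584
8.95 [0.5077 0.1686 0.1773]
t 8.95 tcp [0.5077 0.1686 0.1773] q [ 0.17  0.26 -0.21  1.09 -0.    0.59] F [1.1 0.8 1. ] w 50.2
slide mm [-410.2  223.3  -22.4] rotvec deg [ 0.53 -0.25 -0.03]
```

View pics/w6.png

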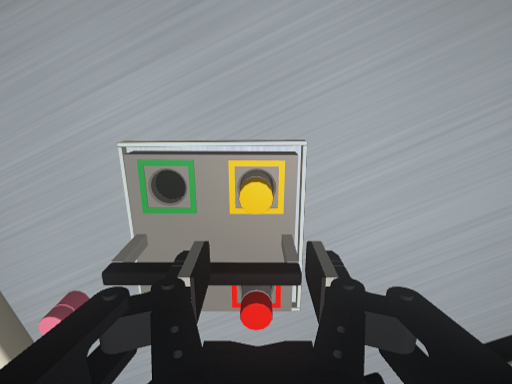

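Yellow stands upright in its slot at (257,190), and green's empty slot is at (168,186). Going back for green.

```bash
python3 -m handwheel '{"claw":[0.06,0.06,0.06,0.06,0.06,0.06,0.06,0.06,0.06,0.06],"slide":[[-0.02,0.011,-0.02],[-0.055,0.03,-0.0224],[-0.09,0.049,-0.0224],[-0.125,0.068,-0.0224],[-0.16,0.087,-0.0224],[-0.195,0.106,-0.0224],[-0.23,0.125,-0.0224],[-0.265,0.144,-0.0224],[-0.3,0.163,-0.0224],[-0.335,0.182,-0.0224]],"rotation":[[0,0,0],[0,0,0],[0,0,0],[0,0,0],[0,0,0],[0,0,0],[0,0,0],[0,0,0],[0,0,0],[0,0,0]]}';python3 go.py .5443 -.2970 .15 66
```

```text
t: 9.78
tool_pos: [0.5365, -0.2132, 0.1986]
tcp_rot: [0.839, 0.544, 0.004, 0.002]
force: [0.1, 1.1, -0.2]
gripper_width: 0.702
t 9.78 tcp [ 0.5365 -0.2132  0.1986] q [-0.52  0.33 -0.06  1.18  0.01 -0.1 ] F [ 0.1  1.1 -0.2] w 59.9
slide mm [-73.5  40.9  48.6] rotvec deg [ 0.44 -0.26 -0.04]
```

```bash
python3 -m handwheel '{"claw":[0.06,0.06,0.06,0.06,0.06,0.06,0.06,0.06],"slide":[[-0.03,0.017,0],[-0.055,0.031,0.01],[-0.07,0.039,0.03],[-0.0735,0.041,0.045],[-0.0735,0.041,0.06],[-0.0735,0.041,0.068],[-0.0735,0.041,0.068],[-0.0735,0.041,0.068]],"rotation":[[0,0,0],[0.2,-0.1,0],[0.4,-0.25,0],[0.4,-0.25,0],[0.4,-0.25,0],[0.4,-0.25,0],[0.4,-0.25,0],[0.4,-0.25,0]]}';python3 go.py .5443 -.2970 .106 66;python3 look.py w7
```

```text
t: 10.45
tool_pos: [0.5441, -0.2963, 0.1298]
tcp_rot: [0.839, 0.544, -0.0, -0.001]
force: [-0.7, 0.8, 0.7]
gripper_width: 0.705
t 10.45 tcp [ 0.5441 -0.2963  0.1298] q [-0.63  0.46 -0.04  1.07  0.   -0.21] F [-0.7  0.8  0.7] w 60.2
slide mm [-0.5  0.5 23.8] rotvec deg [-0.07 -0.04 -0.02]
10.5 [ 0.5447 -0.2966  0.1308]
```

View pics/w7.png

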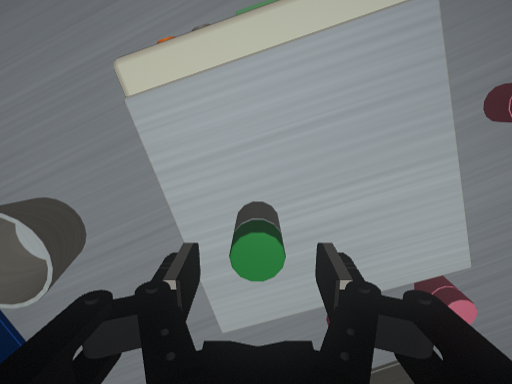

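Green is centred between the jaws, disc at (257,256). Down and grip.

```bash
python3 -m handwheel '{"claw":[0.06,0.06,0.06,0.045,0.035,0.02,0.02,0.02,0.02,0.02],"slide":[[0,0,0.008],[0,0,0.016],[0,0,0.023],[0,0,0.025],[0,0,0.025],[0,0,0.025],[0,0,0.025],[0,0,0.025],[0,0,0.025],[0,0,0.025]],"rotation":[[0,0,0],[0,0,0],[0,0,0],[0,0,0],[0,0,0],[0,0,0],[0,0,0],[0,0,0],[0,0,0],[0,0,0]]}' 40; python3 -m handwheel '{"claw":[0.02,0.02,0.02,0.02,0.02,0.02,0.02],"slide":[[0,0,-0.005],[0,0,-0.02],[0,0,-0.045],[0,0,-0.07],[0,0,-0.09],[0,0,-0.1],[0,0,-0.1]],"rotation":[[0,0,0],[0,0,0],[0,0,0],[0,0,0],[0,0,0],[0,0,0],[0,0,0]]}' 40; python3 go.py .471 .0913 .20 66
```

```text
t: 11.33
tool_pos: [0.5447, -0.2967, 0.1059]
tcp_rot: [0.839, 0.545, 0.0, 0.0]
force: [-1.5, -0.3, -1.0]
gripper_width: 0.339
t: 11.92
tool_pos: [0.546, -0.2976, 0.2091]
tcp_rot: [0.839, 0.545, 0.001, 0.003]
force: [0.3, -0.0, -1.6]
gripper_width: 0.334
t 11.92 tcp [ 0.546  -0.2976  0.2091] q [-0.63  0.41  0.09  1.24  0.   -0.21] F [ 0.3 -0.  -1.6] w 28.5
slide mm [ 324.7 -226.8    7.5] rotvec deg [ 0.34  0.05 -0.01]
```

```bash
python3 -m handwheel '{"claw":[0.02,0.02,0.02,0.02,0.02,0.02,0.02,0.02,0.02,0.02],"slide":[[0.01,-0.007,0],[0.036,-0.025,0],[0.069,-0.048,0],[0.102,-0.071,0],[0.135,-0.094,0],[0.168,-0.117,0],[0.201,-0.14,0],[0.234,-0.163,0],[0.267,-0.187,0],[0.3,-0.21,0]],"rotation":[[0,0,0],[0,0,0],[0,0,0],[0,0,0],[0,0,0],[0,0,0],[0,0,0],[0,0,0],[0,0,0],[0,0,0]]}'; python3 go.py .471 .0913 .093 66
```

```text
t: 12.75
tool_pos: [0.4737, 0.0642, 0.206]
tcp_rot: [0.839, 0.545, 0.0, 0.002]
force: [1.4, -0.5, -0.6]
gripper_width: 0.337
t 12.75 tcp [0.4737 0.0642 0.206 ] q [-0.03  0.14 -0.28  1.14 -0.    0.39] F [ 1.4 -0.5 -0.6] w 28.7
slide mm [ 23.8 -13.8 112.9] rotvec deg [ 0.18  0.09 -0.01]
```

```bash
python3 -m handwheel '{"claw":[0.02,0.02,0.02,0.02,0.02,0.02,0.02,0.02,0.02,0.02],"slide":[[0.015,-0.009,0.005],[0.0238,-0.0138,0.02],[0.0238,-0.0138,0.045],[0.0238,-0.0138,0.07],[0.0238,-0.0138,0.09],[0.0238,-0.0138,0.105],[0.0238,-0.0138,0.111],[0.0238,-0.0138,0.113],[0.0238,-0.0138,0.113],[0.0238,-0.0138,0.113]],"rotation":[[0,0,0],[0,0,0],[0,0,0],[0,0,0],[0,0,0],[0,0,0],[0,0,0],[0,0,0],[0,0,0],[0,0,0]]}'; python3 go.py .471 .0913 .06 66;python3 look.py w8
python3 - <<'E'
import cv2
i=cv2.imread("pics/w8.png")
cv2.imwrite("pics/w8c.png",cv2.resize(i[150:330,150:400],None,fx=3.2,fy=3.2,interpolation=cv2.INTER_CUBIC))
E
```

```text
t: 13.58
tool_pos: [0.4712, 0.0913, 0.0934]
tcp_rot: [0.839, 0.545, 0.0, 0.002]
force: [0.6, 0.4, -2.0]
gripper_width: 0.337
t 13.58 tcp [0.4712 0.0913 0.0934] q [ 0.03  0.24 -0.46  0.87 -0.    0.44] F [ 0.6  0.4 -2. ] w 28.8
slide mm [-0.1 -0.3 33.4] rotvec deg [ 0.22  0.08 -0.01]
13.6333 [0.4716 0.0913 0.0937]
```

View pics/w8c.png

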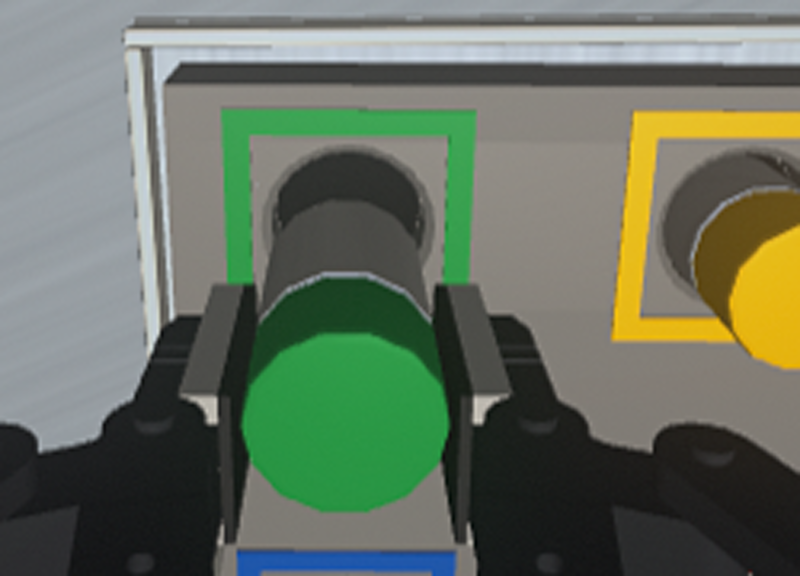

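Run:
```python
import pickle
from h import *
c=pickle.load(open('w8.pkl','rb'))
f=lambda u,v,z=.028:onz(c['intrinsics'],c['R'],c['t'],(u/3.2+150-.35,v/3.2+150-.35),z)
a,b=f(221,109),f(476,109)
ex=(b-a)/np.linalg.norm(b-a);ey=np.array([ex[1],-ex[0],0])
y=(a+b)/2+.026*ey;print("slot",y,np.degrees(np.arctan2(ex[1],ex[0])),np.linalg.norm(b-a))
w=f(346,422,.0937+.0081);print("weight",w,(y-w)@ex,(y-w)@ey)
tcp=np.array([.4716,.0913,0]);print("tcp corr",(y-tcp)@ex,(y-tcp)@ey)
```

```text
slot [0.47024564 0.09110943 0.028     ] 65.94638891272287 0.05202151407617491
weight [0.46989087 0.09077718 0.1018    ] 0.00044800650624709853 0.00018854015763902608
tcp corr -0.000726044272458384 -0.001159078919852501
```

Slot and weight agree within 0.5 mm. Setting green in.

```bash
python3 -m handwheel '{"claw":[0.02,0.02,0.02,0.02,0.02,0.02,0.02,0.02,0.02,0.02],"slide":[[-0.0001,-0.0005,0.004],[-0.0001,-0.0005,0.008],[-0.0001,-0.0005,0.012],[-0.0001,-0.0005,0.016],[-0.0001,-0.0005,0.02],[-0.0001,-0.0005,0.024],[-0.0001,-0.0005,0.027],[-0.0001,-0.0005,0.030],[-0.0001,-0.0005,0.032],[-0.0001,-0.0005,0.033]],"rotation":[[0,0,0],[0,0,0],[0,0,0],[0,0,0],[0,0,0],[0,0,0],[0,0,0],[0,0,0],[0,0,0],[0,0,0]]}';python3 -m handwheel '{"claw":[0.02,0.02,0.02],"slide":[[0,0,0.0007],[0,0,0.0014],[0,0,0.0014]],"rotation":[[0,0,0],[0,0,0],[0,0,0]]}';python3 go.py .471 .0913 .06 66
```

```text
t: 14.47
tool_pos: [0.4711, 0.0913, 0.0603]
tcp_rot: [0.839, 0.545, 0.001, 0.002]
force: [0.7, 0.4, -1.6]
gripper_width: 0.334
t: 14.72
tool_pos: [0.4712, 0.0913, 0.0594]
tcp_rot: [0.839, 0.545, 0.001, 0.002]
force: [-1.8, 0.0, 2.8]
gripper_width: 0.337
t 14.72 tcp [0.4712 0.0913 0.0594] q [ 0.03  0.28 -0.51  0.78 -0.    0.44] F [-1.8  0.   2.8] w 28.8
slide mm [-0.1 -0.2 -0.6] rotvec deg [ 0.26  0.06 -0.01]
```

```bash
python3 -m handwheel '{"claw":[0.034,0.04,0.046,0.05,0.05,0.05,0.05,0.05,0.05,0.05],"slide":[[0,0,0],[0,0,0],[0,0,0],[0,0,0],[0,0,-0.005],[0,0,-0.02],[0,0,-0.05],[0,0,-0.08],[0,0,-0.11],[0,0,-0.13]],"rotation":[[0,0,0],[0,0,0],[0,0,0],[0,0,0],[0,0,0],[0,0,0],[0,0,0],[0,0,0],[0,0,0],[0,0,0]]}';python3 look.py w9; python3 go.py .5366 .107 .19 156
```

```text
t: 15.55
tool_pos: [0.4715, 0.0917, 0.1926]
tcp_rot: [0.839, 0.545, 0.002, 0.003]
force: [1.3, 1.6, 0.3]
gripper_width: 0.584
15.6 [0.4734 0.0918 0.1958]
t 15.6 tcp [0.4734 0.0918 0.1958] q [ 0.03  0.15 -0.3   1.11 -0.    0.45] F [ 0.1 -0.5  2.1] w 50.1
slide mm [39.6 51.5  6.6] rotvec deg [  0.66   0.43 -90.01]
```

View pics/w9.png

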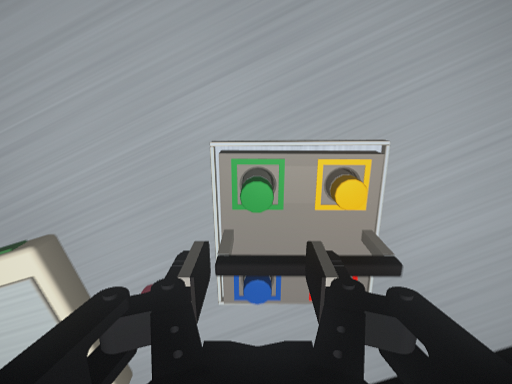

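Both weights are home: green (257,190), yellow (350,190). Next I'll turn the tool 90° above the handle bar, seen at (309,265).

```bash
python3 -m handwheel '{"claw":[0.05,0.05,0.05,0.05,0.05,0.05,0.05,0.05,0.05,0.05],"slide":[[0.004,0.005,0],[0.01,0.013,0],[0.016,0.02,0],[0.022,0.028,0],[0.028,0.036,0],[0.034,0.044,0],[0.0396,0.0515,0],[0.0396,0.0515,0],[0.0396,0.0515,0],[0.0396,0.0515,0]],"rotation":[[0,0,-7],[0,0,-14],[0,0,-21],[0,0,-28],[0,0,-35],[0,0,-42],[0,0,-49],[0,0,-56],[0,0,-63],[0,0,-70]]}';python3 -m handwheel '{"claw":[0.05,0.05,0.05,0.05],"slide":[[0,0,0],[0,0,0],[0,0,0],[0,0,0]],"rotation":[[0,0,-7],[0,0,-14],[0,0,-20],[0,0,-20]]}';python3 look.py w10; python3 go.py .5366 .107 .19 156
```

```text
t: 16.43
tool_pos: [0.5366, 0.107, 0.1964]
tcp_rot: [0.372, 0.928, 0.001, 0.006]
force: [-0.7, 0.5, 0.6]
gripper_width: 0.586
t: 16.77
tool_pos: [0.5365, 0.1071, 0.1964]
tcp_rot: [0.204, 0.979, -0.0, 0.006]
force: [-1.1, 0.8, 0.5]
gripper_width: 0.59
16.8167 [0.5365 0.1071 0.1964]
t 16.82 tcp [0.5365 0.1071 0.1964] q [ 0.05  0.27 -0.14  1.14 -0.   -1.1 ] F [ 0.3  0.3 -1. ] w 49.9
slide mm [-0.1 -0.   6.4] rotvec deg [0.13 0.66 0.22]
```

View pics/w10.png

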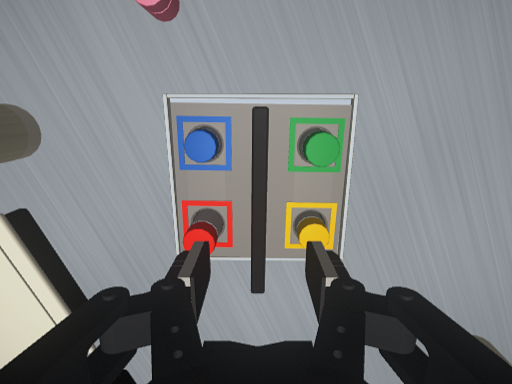

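Run:
```python
import cv2
i=cv2.imread("pics/w9.png")[235:295,205:415];cv2.imwrite("pics/w9c.png",cv2.resize(cv2.convertScaleAbs(i,alpha=2.5),None,fx=3.8,fy=3.8,interpolation=cv2.INTER_CUBIC))
i=cv2.imread("pics/w10.png")[95:305,220:300];cv2.imwrite("pics/w10c.png",cv2.resize(cv2.convertScaleAbs(i,alpha=2.5),None,fx=2.8,fy=2.8,interpolation=cv2.INTER_CUBIC))
```

```text
(no output)
```

View pics/w9c.png

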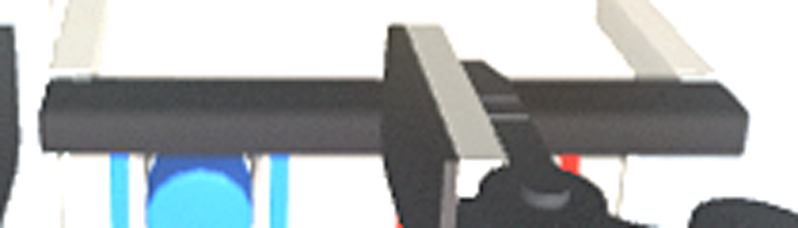

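View pics/w10c.png

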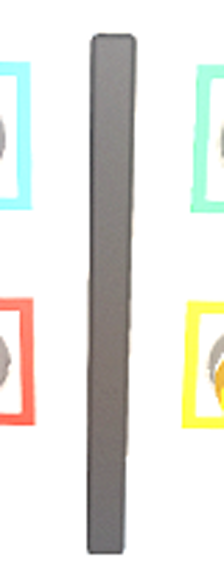

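Run:
```python
import pickle
from h import *
A=pickle.load(open('w9.pkl','rb'));B=pickle.load(open('w10.pkl','rb'))
P=lambda c:c["intrinsics"]@np.c_[c["R"],c["t"]]
m=[]
for n,a,b in(("-y",(215.8,269.2),(260.8,107.2)),("+y",(401.3,269.2),(257.6,291.8))):
    X,e=tri(P(A),a,P(B),b);Z=onz(B["intrinsics"],B["R"],B["t"],b,.1);print(n,X.round(4),np.round(e,1),Z.round(4));m.append((X,Z))
for k in(0,1):
    d=m[1][k]-m[0][k];print("mid",(m[0][k]+m[1][k])/2,"yaw carrier y",np.degrees(np.arctan2(d[1],d[0])),np.linalg.norm(d))
```

```text
-y [0.505  0.0379 0.1001] [0.1 0.1] [0.505  0.0379 0.1   ]
+y [0.5682 0.1768 0.0979] [0.7 0.7] [0.5672 0.1749 0.1   ]
mid [0.5366305  0.1073846  0.09897683] yaw carrier y 65.53144873150335 0.15262650921991444
mid [0.53610106 0.10639415 0.1       ] yaw carrier y 65.57042605503864 0.1505182921417591
```

The handle's middle is at (0.5366, 0.107) and the bar top at 0.100, with good agreement between views. I'll go down to z=0.090, 3 mm towards +y where the loaded centre of mass should lie, and level the tool.

```bash
python3 -m handwheel '{"claw":[0.05,0.05,0.05,0.05,0.05,0.05,0.05,0.05,0.05,0.05],"slide":[[0,0.003,0.01],[0,0.003,0.03],[0,0.003,0.05],[0,0.003,0.07],[0,0.003,0.085],[0,0.003,0.095],[0,0.003,0.101],[0,0.003,0.105],[0,0.003,0.1064],[0,0.003,0.1064]],"rotation":[[0,0.6,0],[0.1,0.6,0],[0.1,0.6,0.2],[0.1,0.6,0.2],[0.1,0.6,0.2],[0.1,0.6,0.2],[0.1,0.6,0.2],[0.1,0.6,0.2],[0.1,0.6,0.2],[0.1,0.6,0.2]]}'; python3 go.py .5378 .1097 .09 156; python3 look.py w11
```

```text
t: 17.65
tool_pos: [0.5392, 0.1096, 0.0902]
tcp_rot: [0.208, 0.978, 0.0, 0.001]
force: [0.4, -0.9, -0.1]
gripper_width: 0.585
t 17.65 tcp [0.5392 0.1096 0.0902] q [ 0.05  0.37 -0.29  0.91 -0.   -1.1 ] F [ 0.4 -0.9 -0.1] w 50.0
slide mm [ 1.4 -0.5  0.2] rotvec deg [ 0.04  0.09 -0.  ]
17.7 [0.5394 0.1096 0.0906]
```

View pics/w11.png

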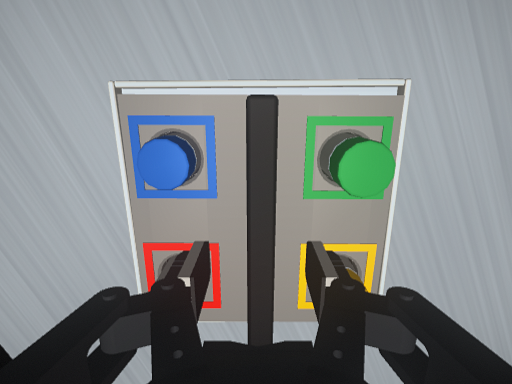

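The bar is between the jaws, about 1.4 mm off centre at column 261. I'll correct that and close.

```bash
python3 -m handwheel '{"claw":[0.05,0.045,0.035,0.025,0.018,0.01,0.005,0.0,0.0,0.0],"slide":[[0.0014,0,0],[0.0014,0,0],[0.0014,0,0],[0.0014,0,0],[0.0014,0,0],[0.0014,0,0],[0.0014,0,0],[0.0014,0,0],[0.0014,0,0],[0.0014,0,0]],"rotation":[[0,0,0],[0,0,0],[0,0,0],[0,0,0],[0,0,0],[0,0,0],[0,0,0],[0,0,0],[0,0,0],[0,0,0]]}' 80;python3 -m handwheel '{"claw":[0,0,0],"slide":[[0,0,0],[0,0,0],[0,0,0]],"rotation":[[0,0,0],[0,0,0],[0,0,0]]}' 110; python3 go.py .5378 .1097 .24 156
```

```text
t: 18.53
tool_pos: [0.5382, 0.1102, 0.091]
tcp_rot: [0.208, 0.978, 0.0, 0.001]
force: [-1.8, 0.4, 5.5]
gripper_width: 0.125
t: 18.78
tool_pos: [0.5382, 0.1102, 0.0911]
tcp_rot: [0.208, 0.978, 0.0, 0.001]
force: [-1.2, 0.0, 3.9]
gripper_width: 0.122
t 18.78 tcp [0.5382 0.1102 0.0911] q [ 0.06  0.36 -0.29  0.91  0.   -1.1 ] F [-1.2  0.   3.9] w 10.4
slide mm [-1.000e-01 -4.000e-01 -1.489e+02] rotvec deg [ 0.08  0.13 -0.  ]
```

Gripped. Slow lift of 20 mm, then a check.

```bash
python3 -m handwheel '{"claw":[0,0,0,0,0,0,0,0],"slide":[[0,0,-0.001],[0,0,-0.003],[0,0,-0.006],[0,0,-0.01],[0,0,-0.014],[0,0,-0.018],[0,0,-0.02],[0,0,-0.02]],"rotation":[[0,0,0],[0,0,0],[0,0,0],[0,0,0],[0,0,0],[0,0,0],[0,0,0],[0,0,0]]}'; python3 go.py .5382 .1102 .241 156; python3 look.py w12
```

```text
t: 19.45
tool_pos: [0.5387, 0.1102, 0.1118]
tcp_rot: [0.208, 0.978, 0.001, 0.002]
force: [0.6, -0.4, -8.7]
gripper_width: 0.117
t 19.45 tcp [0.5387 0.1102 0.1118] q [ 0.06  0.34 -0.26  0.96  0.   -1.1 ] F [ 0.6 -0.4 -8.7] w 10.0
slide mm [   0.     0.  -129.2] rotvec deg [ 0.11  0.2  -0.  ]
19.5 [0.5385 0.1102 0.1115]
```

View pics/w12.png

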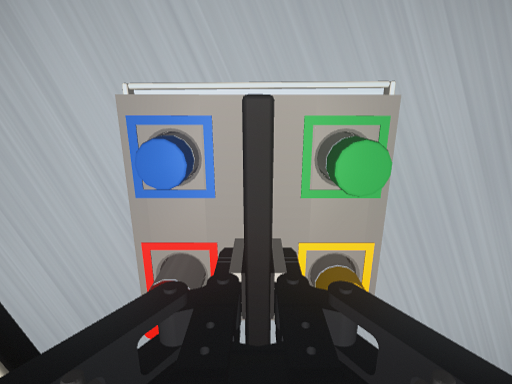

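The carrier is off the dock with about 9 N of load, all four weights in it, and square to the jaws. Lifting on, straight up.

```bash
python3 -m handwheel '{"claw":[0,0,0,0,0,0,0,0,0,0],"slide":[[0,0,-0.004],[0,0,-0.012],[0,0,-0.022],[0,0,-0.034],[0,0,-0.046],[0,0,-0.058],[0,0,-0.07],[0,0,-0.08],[0,0,-0.087],[0,0,-0.09]],"rotation":[[0,0,0],[0,0,0],[0,0,0],[0.1,0.2,0],[0.1,0.2,0],[0.1,0.2,0],[0.1,0.2,0],[0.1,0.2,0],[0.1,0.2,0],[0.1,0.2,0]]}'; python3 go.py .5382 .1102 .241 156
```

```text
t: 20.33
tool_pos: [0.539, 0.1102, 0.2034]
tcp_rot: [0.208, 0.978, 0.0, 0.001]
force: [0.6, -0.1, -8.2]
gripper_width: 0.117
t 20.33 tcp [0.539  0.1102 0.2034] q [ 0.06  0.28 -0.11  1.17  0.   -1.1 ] F [ 0.6 -0.1 -8.2] w 10.0
slide mm [  0.6  -0.3 -37.6] rotvec deg [ 0.07  0.12 -0.  ]
```

```bash
python3 -m handwheel '{"claw":[0,0,0,0,0,0,0,0,0,0],"slide":[[0,0,-0.004],[0,0,-0.012],[0,0,-0.021],[0,0,-0.03],[0,0,-0.036],[0,0,-0.039],[0.0005,0,-0.039],[0.0005,0,-0.039],[0.0005,0,-0.039],[0.0005,0,-0.039]],"rotation":[[0,0,0],[0.1,0.1,0],[0.1,0.1,0],[0.1,0.1,0],[0.1,0.1,0],[0.1,0.1,0],[0.1,0.1,0],[0.1,0.1,0],[0.1,0.1,0],[0.1,0.1,0]]}'; python3 -m handwheel '{"claw":[0,0,0,0,0,0],"slide":[[0,0,0],[0,0,0],[0,0,0],[0,0,0],[0,0,0],[0,0,0]],"rotation":[[0,0,0],[0,0,0],[0,0,0],[0,0,0],[0,0,0],[0,0,0]]}';python3 go.py .5382 .1102 .241 156
python3 - <<'E'
from cell import bot
import cv2,numpy as np
s=bot.read_camera("side")["image"];w=bot.read_camera("wrist")["image"];t=bot.read_camera("top")["image"]
cv2.imwrite("pics/end_s.png",cv2.resize(s[60:300,120:440],None,fx=2.4,fy=2.4,interpolation=cv2.INTER_CUBIC));cv2.imwrite("pics/end_w.png",w);cv2.imwrite("pics/end_t.png",t)
print(np.abs(bot.get_obs()["qvel"]).max(),bot.get_obs()["wrist_torque"])
E
```

```text
t: 21.17
tool_pos: [0.538, 0.1104, 0.2418]
tcp_rot: [0.208, 0.978, -0.0, -0.0]
force: [0.3, 0.3, -8.0]
gripper_width: 0.119
t: 21.67
tool_pos: [0.538, 0.1104, 0.2417]
tcp_rot: [0.208, 0.978, -0.0, -0.0]
force: [1.7, -0.5, -8.5]
gripper_width: 0.118
t 21.67 tcp [0.538  0.1104 0.2417] q [ 0.06  0.27 -0.04  1.27 -0.   -1.1 ] F [ 1.7 -0.5 -8.5] w 10.1
slide mm [-0.2 -0.1  0.7] rotvec deg [-0.06 -0.04 -0.  ]
0.0193017569427797 [-0.02657966 -0.01031041  0.01678588]
```

View pics/end_s.png

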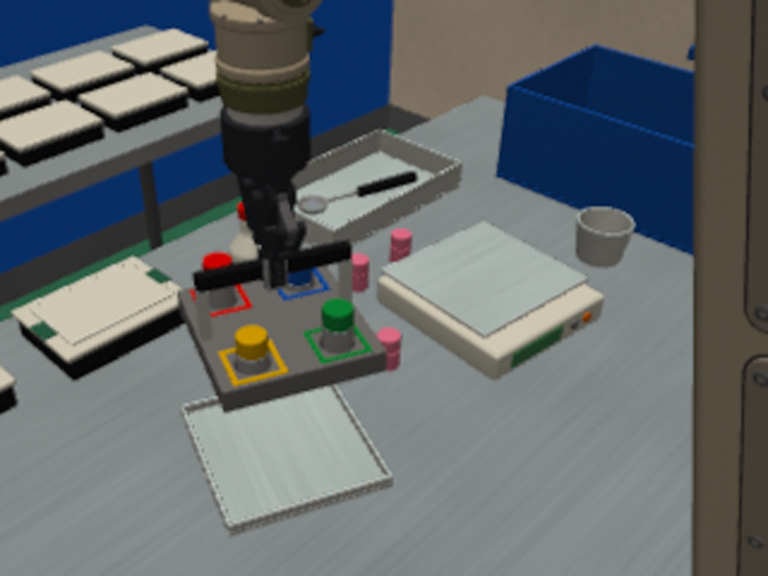

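View pics/end_w.png

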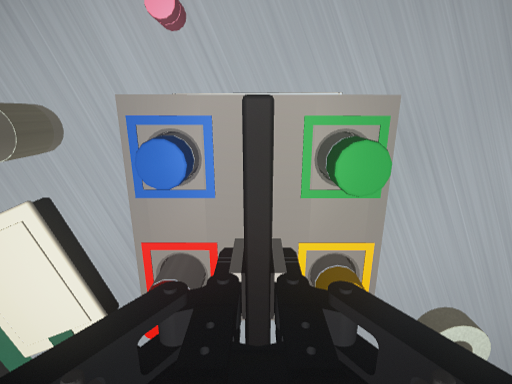

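View pics/end_t.png

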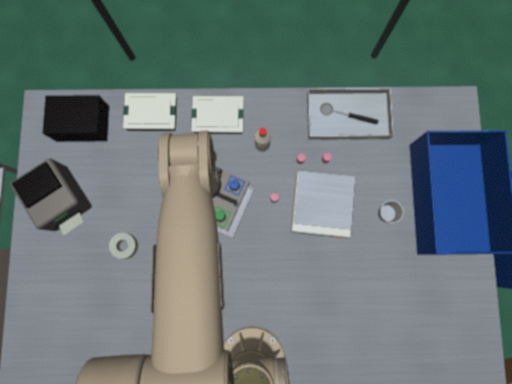

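The carrier hangs level over its dock with all four weights seated. Its wrist-view position is the same as just after lift-off, so it hasn't slipped. The bystanders and pink look-alikes are where they were.

```bash
python3 -c "
from cell import bot
print(bot.sign_off())"
```

```text
the job is handed in; nothing more can be done
None
```

The yellow and green weights are back in their slots, and the carrier hangs level about 15 cm above its dock, held by its handle with all four weights in it. I handed the job in at about 22 s, and no verdict was reported.

- **Weights:** I lowered each until I felt light contact, about 7 N for yellow and 3 N for green. Both touched at the height expected for the slot floor.
- **Carrier:** I gripped the handle with 110 N, 3 mm from its middle towards the expected balance point, and lifted straight up 151 mm.
- **Last checks:** The tool is level within 0.1° and carries about 8.5 N. The wrist view is unchanged since lift-off, so nothing has slipped. The scale's pan is empty, and the bystanders and pink look-alikes look unmoved.
- **Still:** The joints read up to 0.02 rad/s at the end, about ten times the first reading of the run. The position did not change over the last half second.
- **Mistake:** I typed my first free-space move in millimetres instead of metres. The tool's per-row step limit kept it heading the right way, and it touched nothing.
- **Disagreement:** Position estimates for the slots and the held weights differed by up to about 1.5 mm, within the stated calibration. I averaged them.

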